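# Clip the well slide onto the microscope stage

### The job

A thick glass well slide lies across the middle of the lit microscope stage, with both stage clips swung out of its way. With a fingertip, push each clip's arm round until its foot lies over the slide's glass, the left clip on the left end and the right clip on the right end, with neither foot over the cover glass in the middle. Push only, without gripping or lifting anything; do not shift the slide, and leave everything else where it stands.

Things in the scene. Friction and masses are not known exactly. Their poses are not given: they have to be found in the camera images.
- light_base: Light base of a stereo microscope, fixed to the bench: white housing 240 (its x) x 270 (its y) x 50 mm high, flat black stage plate on top with a flush round frosted window, 94 mm across, in its middle. Origin: centre of the underside; the stage surface is 50 mm above it. x axis away from the robot (within 0.3 rad), y to the robot's left. Nothing on it is over 24 mm above the stage.
- slide: Slide to be clipped: loose greenish glass block 32 (its x) x 76 (its y) x 6 mm high, 27 to 53 g, flat on the stage near the window's middle, long axis along the base's y axis within 0.12 rad. A square cover glass, 22 x 22 mm, is fixed on its middle, leaving 27 mm of bare glass at each end. Origin: centre of the underside; its y axis points to its left end.
- clip_left (a joint): Angle of the left clip about its upright pivot, rad. 0: arm along the base's +y (straight out left); growing swings it towards the robot (base -x, at 1.57), then inward; foot over the slide's left end at about 2.1 to 2.4. Stops at -0.3 and 2.9; starts at 0 to 0.8. No return spring: friction of 0.05 N m holds it where it is left (1 to 2 N at the fingertip).
- clip_right (a joint): The same for the right clip, mirrored: 0 is along the base's -y axis (straight out right); growing swings it towards the robot and then inward, foot over the slide's right end at about 2.1 to 2.4. Same stops, starts and friction.
- clip_left_pivot (a point): Pivot of the left clip, on its axis at the stage surface, 48 mm behind (+x) and 62 mm left of the base's middle; a black screw head 13 mm across, 19 mm high, marks it. From it runs the arm: a straight flat steel strip 8 mm wide, underside 10 and top 13 mm above the stage (4 mm above the slide). A fingertip beside it with its end 2 to 9 mm above the stage pushes its edge.
- clip_right_pivot (a point): The same point of the right clip, 48 mm behind and 62 mm to the right of the base's middle; same arm.
- clip_left_foot (a point): Foot of the left clip: the bend near the arm's end that bears on the slide, 60 mm from the pivot axis along the arm's middle line, 6.5 mm above the stage. Beyond it an upturned end, 8 mm wide, reaches 67 mm from the axis and 24 mm above the stage.
- clip_right_foot (a point): Foot of the right clip, likewise.
- next_slide: A second well slide without cover glass, 32 x 76 x 6 mm, loose, waiting on the right front of the stage plate: leave it. Origin: centre of the underside.
- dish: Small culture dish with lid, 38 mm across, 11 mm high, loose on the left front of the stage plate: leave it. Origin: centre of the underside.
- flask: Culture flask with an orange cap, lying on the bench left of the base, 96 x 50 x 25 mm, loose. Origin: underside, about the middle.
- wash_bottle: White wash bottle with a red cap and bent spout, 64 mm across, 185 mm high, loose, on the bench at the left. Origin: centre of the underside.
- forceps: Steel forceps, 120 mm long, 6 mm high, lying on the bench right of the base, loose. Origin: underside, about the middle.
- stage_disc: Black stage disc, 94 mm across, 5 mm thick, lying on the bench at the right, loose. Origin: centre of the underside.
There are look-alikes about, which are no part of the job. Leave any red look-alike of the slide alone.

How it is judged:
By the outcome, as a careful person would: the job done as asked, in the order asked, and still so for the second after the job is handed in, with the robot touching nothing.
It also fails if it takes over 48 s, if anything falls off the work surface, if the arm or the gripper's body presses on something with over 40 N, if the wrist force passes 120 N, or if a joint passes its speed limit or range.

### The arm

A 6-joint arm with a two-finger parallel gripper is mounted at the origin on the work surface. World frame = base frame: x ahead of the robot, y to its left, z up, the work surface at z = 0. Lengths are in m, angles in degrees, forces in N, time in s.
With the tool pointing down it reaches from about 0.35 to 0.875 m from the base axis. Payload 4.2 kg.
Tool frame: the origin (TCP) lies at the very end of the fingers, on their centre line; the grasp point (between the pads) lies 19 mm behind it (tcp_to_grasp is the z of the grasp point in the tool frame, in m); z points along the fingers, y is the direction in which the jaws open and shut (so a half turn about z gives the same grasp; the last joint's range is limited). The gripper opens to 87 mm and grips with 3 to 60 N. Pads are 19 mm wide; open, the fingers measure 117 mm over their backs; the gripper's body (75 mm by 190 mm) begins 51 mm behind the grasp point.
Start: joints at [-55.829, 22.042, 0.453, 0, -68.411, -14.817], TCP at [0.207, -0.59, 0.223] pointing down, gripper open.
Joint ranges: [-179.83, 179.83], [-69.29, 118.12], [-61.27, 80.66], [-181.25, 117.63], [-171.15, -9.14], [-177.46, 177.46]. Speed limits (degrees/s): [159.86, 159.86, 180, 180, 180, 180].

### API

Orientations are given as a 3x3 rotation matrix whose columns are the frame's x, y, z axes.
In Python, from station import sense, capture, camera_params, finish_job, tcp_to_grasp gives the robot as it stands.
- The arm moves only by the shell command python3 -m inch 'ROWS'. ROWS is JSON, a list of rows, each an object of numbers: "jaw": the closure in counts, from 0 (fully open) to 255 (shut); "x", "y", "z": the shift along the world's x, y, z normalised to -1 to 1, where 1 is 0.06 m; "ax", "ay", "az": the turn, a rotation vector about the world's x, y, z normalised to -1 to 1, where 1 is 10 degrees. A call has 1 to 12 rows; each row shifts and turns the pose as measured when the row begins; what a row does not reach is not made up. A row lasts 1/8 s, in which the tool goes at most 62.5 mm and 10.7 degrees, less where a joint would pass 70% of its speed; a pose out of reach is approached as far as the arm can. A call with a number of a shift or a turn outside -1 to 1 is refused whole. A call with a gripper value outside its range is refused whole. The fingers move at their own pace and stop on an object; the grip force is fixed at half the most. Time passes only in rows, so rows that do not move let the fingers close. It gives the time, the measured TCP pose, the force and the opening at its end, in the units of the state.
- sense(): the state, without advancing time (a new reading comes with each control period).
- capture(name): name is "side" or "top" or "wrist"; returns the picture (384x512x3 uint8, red, green, blue); there is no depth.
- camera_params(name): a dict with "vfov" (degrees; the focal length in pixels is half the picture's height over the tangent of half this angle, whatever the lens; pixels are square), "cx", "cy" (the principal point, pixels), "R" (3x3) and "t" (3): a world point X has camera coordinates R X + t. Camera axes: x right, y down, z forward; pixel columns grow to the right and rows downward; lengths in m; the calibration is good to about 2 mm. A picture is of the moment at which its call begins: read the wrist's pose just before it. camera_params takes no time and is no camera call; for the wrist camera it gives the pose at the moment of the call.
- finish_job(): hands the job in, once; it reports no verdict.
The state is a dict: "time_s": time; "joints": joint angles; "joint_velocities": joint speeds; "effort": joint torques, N m; "tcp_pos": TCP position; "ee_rot": TCP orientation; "wrist_force": force on the tool from outside, world axes, zero at the start; "moment": the same for the moment, N m; "gripper_width": opening from 0.0 (shut) to 1.0 (fully open).
Only numpy, scipy, OpenCV 4.12 (cv2) and the standard library are available. Lean on these libraries where they do the work, as an engineer would, in place of code of your own. Each camera call takes 0.05 s, during which the arm holds its last target.

## Working session

There is one attempt and no reset: what is moved stays moved. The work goes in short steps, Python scripts to look and compute and a shell command to move; the robot and the scene stay as the last step left them, time stands still between calls to the robot, and variables do not carry over. Pictures are saved under pics/ and viewed, and the job is handed in when it is done.

```bash
mkdir -p pics; ls
cat > h.py <<'E'
import numpy as np, cv2
from station import sense, capture, camera_params, finish_job, tcp_to_grasp
def f(p): return 192/np.tan(np.radians(p['vfov'])/2)
def proj(p,X):
    c=np.asarray(p['R'])@np.asarray(X,float)+np.asarray(p['t']); k=f(p)
    return np.array([p['cx']+k*c[0]/c[2],p['cy']+k*c[1]/c[2]])
def ray(p,u):
    R=np.asarray(p['R']);t=np.asarray(p['t'])
    return -R.T@t, R.T@np.array([(u[0]-p['cx'])/f(p),(u[1]-p['cy'])/f(p),1.])
def onz(p,u,z):
    o,d=ray(p,u); return o+d*(z-o[2])/d[2]
def tri(p1,u1,p2,u2):
    o1,d1=ray(p1,u1);o2,d2=ray(p2,u2)
    s=np.linalg.lstsq(np.array([d1,-d2]).T,o2-o1,rcond=None)[0]
    a=o1+d1*s[0];b=o2+d2*s[1]; return (a+b)/2,np.linalg.norm(a-b)
def snap(n,tag):
    im=capture(n); cv2.imwrite(f'pics/{tag}.png',cv2.cvtColor(im,cv2.COLOR_RGB2BGR)); return im
E
python3 - <<'E'
from h import *
for n in('top','side','wrist'):
    p=camera_params(n); snap(n,n+'0'); print(n,p)
s=sense(); print(s, tcp_to_grasp)
E
```

```text
pics
top {'vfov': 44.811877404110035, 'cx': 256.7390455157139, 'cy': 190.22052764232578, 'R': array([[ 0.02792132, -0.99945756, -0.01746358],
       [-0.98521391, -0.02456069, -0.16955921],
       [ 0.16903832,  0.02193968, -0.98536526]]), 't': array([0.02617042, 0.53336007, 1.23575622])}
side {'vfov': 48.570360880243285, 'cx': 262.71896204800566, 'cy': 193.07015348346897, 'R': array([[-0.89124266, -0.4533285 ,  0.01340871],
       [-0.30033594,  0.56778999, -0.76642863],
       [ 0.33983061, -0.68710101, -0.64218951]]), 't': array([0.47195965, 0.17552844, 0.97080565])}
wrist {'vfov': 70.1749988995363, 'cx': 253.1908950665662, 'cy': 190.80002635163677, 'R': array([[-3.30518629e-01,  9.43798990e-01,  9.50270428e-04],
       [ 8.99492828e-01,  3.14697408e-01,  3.03114159e-01],
       [ 2.85779790e-01,  1.01039638e-01, -9.52953778e-01]]), 't': array([ 0.62399125, -0.03681588,  0.39159766])}
{'time_s': 0.15, 'joints': array([-5.58289855e+01,  2.20799988e+01,  3.98127961e-01, -1.95153119e-02,
       -6.84115169e+01, -1.48175232e+01]), 'joint_velocities': array([ 0.02181555, -0.24183064,  0.2942757 ,  0.10292609, -0.05818841,
       -0.03627053]), 'effort': array([ 9.17347243e-04, -3.91052592e+01,  1.87586492e+01,  4.22233164e+00,
        1.23689353e-02, -1.37824886e-04]), 'tcp_pos': array([ 0.2069918 , -0.58924933,  0.22172286]), 'ee_rot': array([[-9.43533545e-01, -3.31276353e-01, -6.53421141e-04],
       [-3.31276979e-01,  9.43532317e-01,  1.52640967e-03],
       [ 1.10860535e-04,  1.65668211e-03, -9.99998622e-01]]), 'wrist_force': array([-0.14007646, -0.4276286 ,  0.26936533]), 'moment': array([-0.01673959,  0.02173944,  0.00582619]), 'gripper_width': 0.9960976030535811} -0.0187
```

View pics/top0.png

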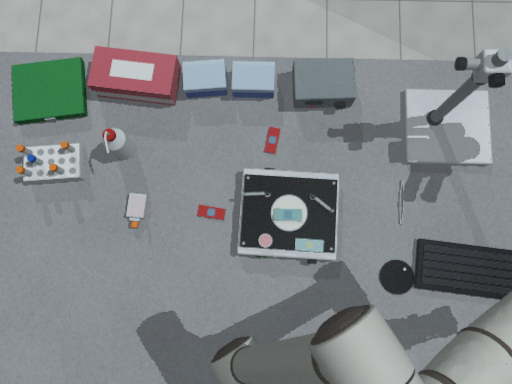

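View pics/side0.png

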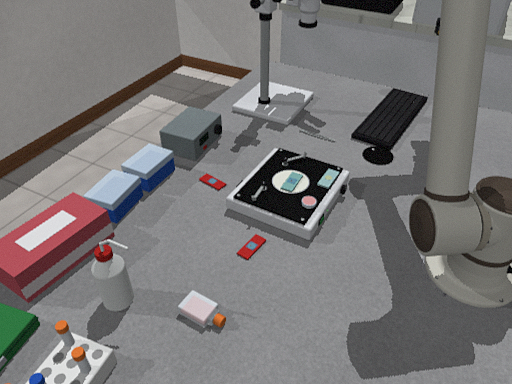

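View pics/wrist0.png

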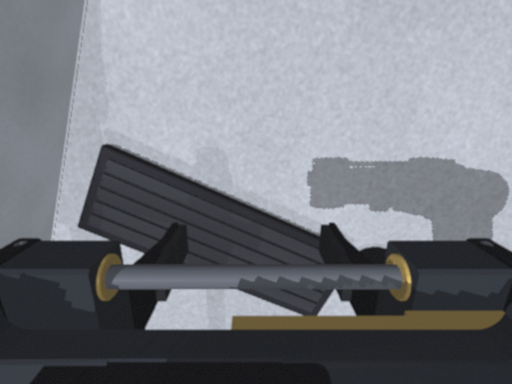

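The top view shows the base around px (289,214). The left clip's arm runs from about (268,194) to (245,193), the right from (312,197) to (332,209). Next I enlarge it and get a rough base position.

Run:
```python
from h import *
p=camera_params('top'); im=cv2.imread('pics/top0.png')
cv2.imwrite('pics/top0z.png',cv2.resize(im[155:275,220:360],None,fx=5,fy=5,interpolation=cv2.INTER_CUBIC))
for u in [(289,213),(268,194),(312,197),(245,193),(332,209)]: print(u,onz(p,u,.06).round(4))
for n in('top','side'):
    q=camera_params(n);print(n,-q['R'].T@q['t'])
```

```text
(289, 213) [ 0.4699 -0.0487  0.06  ]
(268, 194) [0.5204 0.0091 0.06  ]
(312, 197) [ 0.5151 -0.1102  0.06  ]
(245, 193) [0.5216 0.0716 0.06  ]
(332, 209) [ 0.4838 -0.1643  0.06  ]
top [0.3158529  0.01214381 1.3085644 ]
side [0.14343859 0.78133101 0.75164285]
```

View pics/top0z.png

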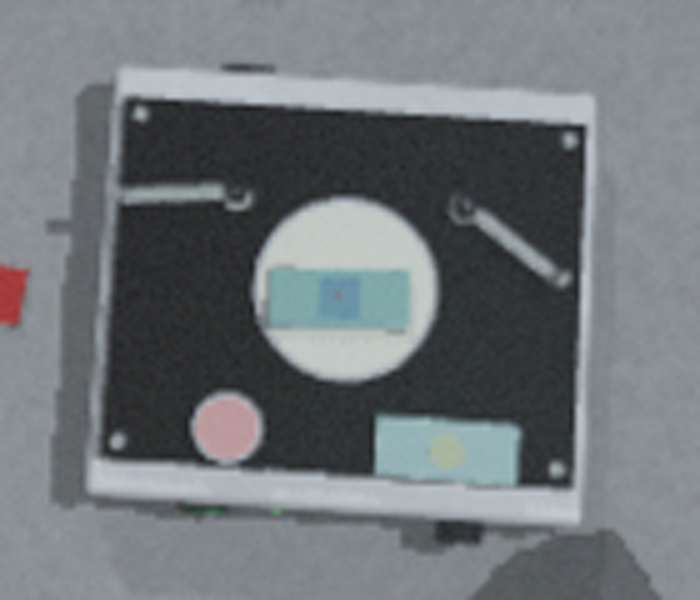

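```bash
python3 -m inch '[{"jaw":255,"x":0.4,"y":0.8,"az":-0.8},{"jaw":255,"x":0.4,"y":0.8,"az":-0.8},{"jaw":255,"x":0.4,"y":0.8,"az":-0.6},{"jaw":255,"x":0.4,"y":0.8},{"jaw":255,"x":0.4,"y":0.8},{"jaw":255,"x":0.4,"y":0.8},{"jaw":255,"x":0.4,"y":0.8},{"jaw":255,"x":0.4,"y":0.8},{"jaw":255,"x":0.4,"y":0.8},{"jaw":255,"x":0.4,"y":0.8}]'
python3 - <<'E'
from h import *
s=sense(); print(s['time_s'],s['tcp_pos'],s['ee_rot'].round(3),s['gripper_width'])
E
```

```text
0.15 [ 0.2069918  -0.58924933  0.22172286] [[-0.944 -0.331 -0.001]
 [-0.331  0.944  0.002]
 [ 0.     0.002 -1.   ]] 0.9960976030535811$[0]: bad value
```

```bash
python3 -m inch '[{"jaw":255,"x":0.4,"y":0.8,"z":0,"ax":0,"ay":0,"az":-0.8},{"jaw":255,"x":0.4,"y":0.8,"z":0,"ax":0,"ay":0,"az":-0.8},{"jaw":255,"x":0.4,"y":0.8,"z":0,"ax":0,"ay":0,"az":-0.6}]'
python3 - <<'E'
from h import *
s=sense(); print(s['time_s'],s['tcp_pos'],s['ee_rot'].round(3),s['gripper_width'])
E
```

```text
time_s: 0.52
tcp_pos: [0.2788, -0.4438, 0.219]
ee_rot: [[-0.998, 0.065, -0.002], [0.065, 0.998, 0.004], [0.002, 0.004, -1.0]]
wrist_force: [1.2, -0.4, 0.3]
gripper_width: 0.743
0.525 [ 0.27875181 -0.44379993  0.21901813] [[-0.998  0.065 -0.002]
 [ 0.065  0.998  0.004]
 [ 0.002  0.004 -1.   ]] 0.7433951009343269
```

```bash
python3 -m inch '[{"jaw":255,"x":0.4,"y":0.8,"z":0,"ax":0,"ay":0,"az":0},{"jaw":255,"x":0.4,"y":0.8,"z":0,"ax":0,"ay":0,"az":0},{"jaw":255,"x":0.4,"y":0.8,"z":0,"ax":0,"ay":0,"az":0},{"jaw":255,"x":0.4,"y":0.8,"z":0,"ax":0,"ay":0,"az":0},{"jaw":255,"x":0.4,"y":0.8,"z":0,"ax":0,"ay":0,"az":0},{"jaw":255,"x":0.4,"y":0.8,"z":0,"ax":0,"ay":0,"az":0},{"jaw":255,"x":0.4,"y":0.8,"z":0,"ax":0,"ay":0,"az":0},{"jaw":255,"x":0.4,"y":0.8,"z":0,"ax":0,"ay":0,"az":0},{"jaw":255,"x":0.2,"y":0.4,"z":0,"ax":0,"ay":0,"az":0},{"jaw":255,"x":0,"y":0,"z":0,"ax":0,"ay":0,"az":0}]'
python3 - <<'E'
from h import *
s=sense(); print(s['time_s'],s['tcp_pos'],s['ee_rot'].round(3),s['gripper_width'])
p=camera_params('wrist'); snap('wrist','w1'); np.save('w1.npy',[p],allow_pickle=True)
E
```

```text
time_s: 1.78
tcp_pos: [0.4869, -0.0182, 0.2182]
ee_rot: [[-0.998, 0.061, -0.001], [0.061, 0.998, 0.005], [0.001, 0.005, -1.0]]
wrist_force: [-0.3, -0.2, -0.7]
gripper_width: 0.008
1.775 [ 0.48694633 -0.01815736  0.21815719] [[-0.998  0.061 -0.001]
 [ 0.061  0.998  0.005]
 [ 0.001  0.005 -1.   ]] 0.008450175615370934
```

View pics/w1.png

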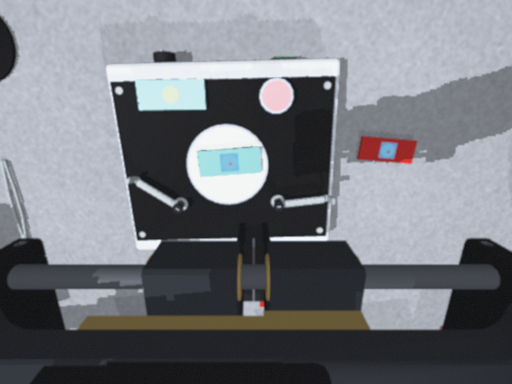

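The wrist view shows everything: window at about (228,164), slide (198..262,147..176), left pivot (279,203) with arm to (330,199), right pivot (180,205) with arm to (133,180). I'll take a second wrist view to triangulate heights.

```bash
python3 -m inch '[{"jaw":255,"x":0.5,"y":-0.9,"z":-0.8,"ax":0,"ay":0,"az":0},{"jaw":255,"x":0,"y":-0.6,"z":-0.3,"ax":0,"ay":0,"az":0},{"jaw":255,"x":0,"y":0,"z":0,"ax":0,"ay":0,"az":0}]'
python3 - <<'E'
from h import *
s=sense(); print(s['time_s'],s['tcp_pos'])
p=camera_params('wrist'); snap('wrist','w2'); np.save('w2.npy',[p],allow_pickle=True)
for n in('w1','w2'):
    im=cv2.imread(f'pics/{n}.png'); 
    cv2.imwrite(f'pics/{n}z.png',cv2.resize(im[50:260,90:355],None,fx=2.8,fy=2.8,interpolation=cv2.INTER_CUBIC))
E
```

```text
time_s: 2.2
tcp_pos: [0.5097, -0.102, 0.1609]
ee_rot: [[-0.998, 0.062, -0.0], [0.062, 0.998, 0.005], [0.001, 0.005, -1.0]]
wrist_force: [-1.2, -0.3, 0.7]
gripper_width: 0.002
2.2 [ 0.50973271 -0.1020495   0.16085593]
```

View pics/w1z.png

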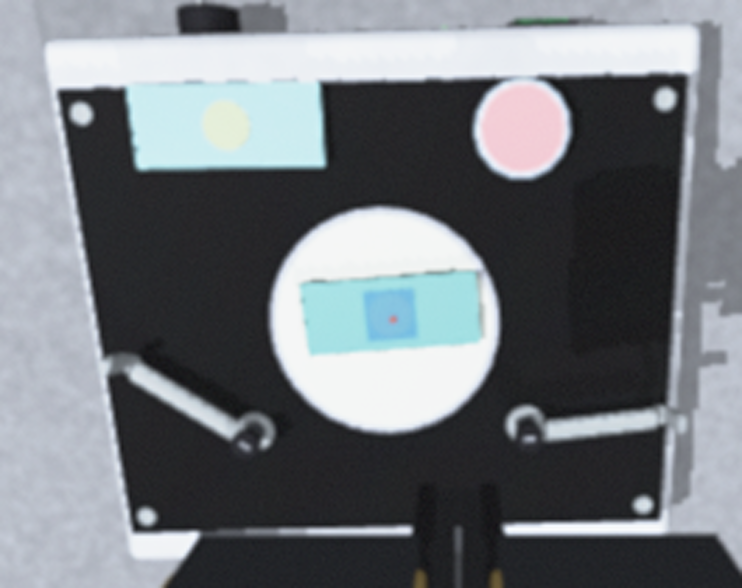

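View pics/w2.png

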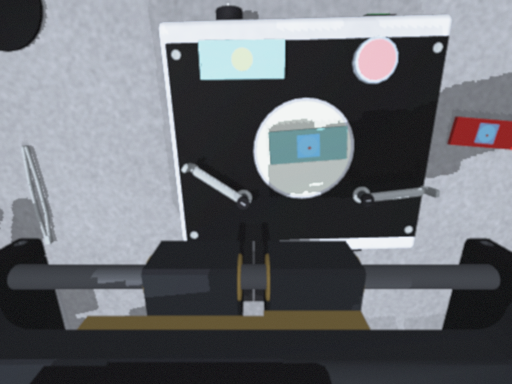

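```bash
cat > m.py <<'E'
from h import *
def cen(im,u,r=8,th=120):
    g=cv2.cvtColor(im,cv2.COLOR_BGR2GRAY).astype(float)
    x,y=map(int,np.round(u)); w=g[y-r:y+r+1,x-r:x+r+1]; m=(w>th)
    n,l,st,c=cv2.connectedComponentsWithStats(m.astype(np.uint8)); 
    k=min(range(1,n),key=lambda i:np.hypot(*(c[i]-r))); ww=np.where(l==k,w-60,0)
    yy,xx=np.mgrid[-r:r+1,-r:r+1]; return np.array([x+(ww*xx).sum()/ww.sum(),y+(ww*yy).sum()/ww.sum()])
def window(im,u):
    g=cv2.cvtColor(im,cv2.COLOR_BGR2GRAY); hs=cv2.cvtColor(im,cv2.COLOR_BGR2HSV)
    m=(g>90).astype(np.uint8)
    n,l=cv2.connectedComponents(m); k=l[int(u[1]),int(u[0])]
    c=max(cv2.findContours((l==k).astype(np.uint8),cv2.RETR_EXTERNAL,cv2.CHAIN_APPROX_NONE)[0],key=cv2.contourArea)
    return cv2.fitEllipse(c)
def slide(im,u):
    hs=cv2.cvtColor(im,cv2.COLOR_BGR2HSV)
    m=((hs[...,0]>78)&(hs[...,0]<115)&(hs[...,1]>55)).astype(np.uint8)
    n,l=cv2.connectedComponents(m); k=l[int(u[1]),int(u[0])]
    c=max(cv2.findContours((l==k).astype(np.uint8),cv2.RETR_EXTERNAL,cv2.CHAIN_APPROX_NONE)[0],key=cv2.contourArea)
    return cv2.minAreaRect(c)
E
python3 - <<'E'
from m import *
o=np.array([90,50])
S={'w1':[o+np.array(a)/2.8 for a in((81,113),(665,99),(146,516),(643,504))],'w2':[(176,55),(437,47),(194,236),(409,230)]}
W={'w1':(245,190),'w2':(320,185)};SL={'w1':(210,162),'w2':(280,148)}
P={};C={}
for n in S:
    im=cv2.imread(f'pics/{n}.png'); P[n]=p=np.load(n+'.npy',allow_pickle=True)[0]
    C[n]=[cen(im,u) for u in S[n]]
    print(n,'screws',[onz(p,u,.05).round(4)[:2] for u in C[n]])
    e=window(im,W[n]);print('win',e,onz(p,e[0],.05))
    r=slide(im,SL[n]);b=cv2.boxPoints(r);B=np.array([onz(p,x,.056)[:2] for x in b]);print('slide',r,B.round(4).tolist(),B.mean(0))
for a,b in zip(C['w1'],C['w2']): print(tri(P['w1'],a,P['w2'],b))
E
```

```text
w1 screws [array([ 0.3785, -0.1638]), array([0.3874, 0.0725]), array([ 0.5587, -0.1706]), array([0.5674, 0.0656])]
win ((226.8870086669922, 163.80931091308594), (80.0682144165039, 82.90255737304688), 118.92174530029297) [ 0.47079875 -0.04885441  0.05      ]
slide ((229.22589111328125, 161.16244506835938), (25.29270362854004, 61.842437744140625), 85.91438293457031) [[0.4516, -0.0817], [0.451, -0.0082], [0.4817, -0.0077], [0.4825, -0.0833]] [ 0.46673233 -0.04518944]
w2 screws [array([ 0.3786, -0.1635]), array([0.3876, 0.0727]), array([ 0.5588, -0.1703]), array([0.5675, 0.0659])]
win ((303.20452880859375, 147.4492950439453), (97.48245239257812, 103.11820220947266), 43.12721252441406) [ 0.47017539 -0.04889515  0.05      ]
slide ((308.36761474609375, 144.77940368652344), (31.982439041137695, 77.92362976074219), 85.60128784179688) [[0.452, -0.0833], [0.4512, -0.009], [0.4822, -0.0054], [0.4833, -0.0823]] [ 0.46719103 -0.04499654]
(array([ 0.37868414, -0.16331205,  0.05089535]), np.float64(0.00022447293792114375))
(array([0.38755381, 0.07237025, 0.05044   ]), np.float64(0.00017553548824883296))
(array([ 0.55816288, -0.16998279,  0.05121918]), np.float64(1.8089121681693753e-05))
(array([0.56707084, 0.0654483 , 0.05070669]), np.float64(7.062516102976218e-05))
```

Run:
```python
from m import *
c=np.array([.4705,-.0489]);a=np.radians(-2.15);R=np.array([[np.cos(a),-np.sin(a)],[np.sin(a),np.cos(a)]])
outs=[]
for n in('w1','w2'):
    im=cv2.imread(f'pics/{n}.png');p=np.load(n+'.npy',allow_pickle=True)[0]
    L=proj(p,[*(c+R@[.048,.062]),.069]);Rr=proj(p,[*(c+R@[.048,-.062]),.069])
    for q,d in((Rr,-30),(L,30)):
        x0=int(q[0]+d-50);y0=int(q[1]-45);z=cv2.resize(im[y0:y0+75,x0:x0+100],None,fx=4,fy=4,interpolation=cv2.INTER_CUBIC)
        cv2.drawMarker(z,tuple(int(v) for v in (q-[x0,y0]+.5)*4),(0,0,255),cv2.MARKER_CROSS,12)
        cv2.putText(z,f'{x0},{y0}',(5,15),0,.5,(0,255,255));outs.append(z)
cv2.imwrite('pics/clips.png',np.vstack([np.hstack(outs[:2]),np.hstack(outs[2:])]))
```

```text
(no output)
```

View pics/clips.png

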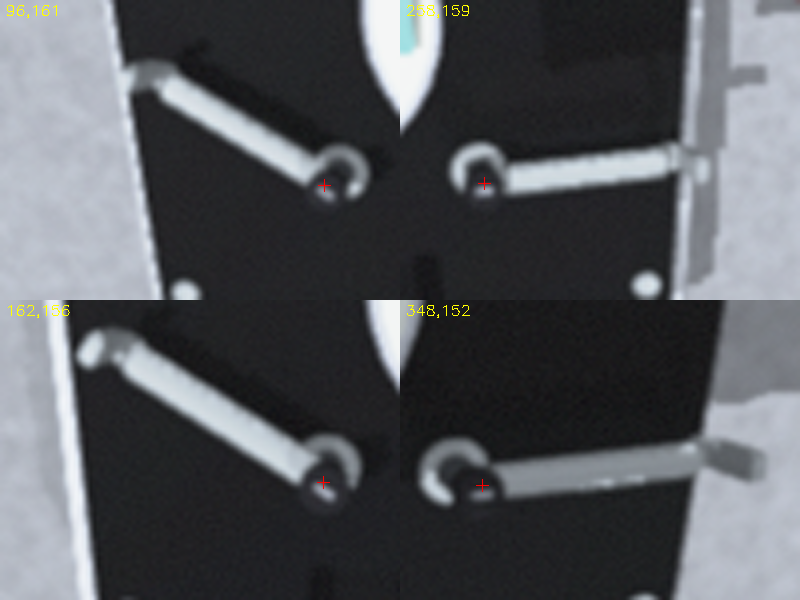

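Run:
```python
from m import *
a=np.radians(-2.15);R=np.array([[np.cos(a),-np.sin(a)],[np.sin(a),np.cos(a)]]);c=np.array([.4705,-.0489])
D={'w1':[((96,161),(312,172),(170,88),-1),((298,159),(105,180),(265,160),1)],'w2':[((162,156),(305,170),(130,57),-1),((348,152),(95,182),(295,160),1)]}
for n in D:
    p=np.load(n+'.npy',allow_pickle=True)[0]
    for o,u,v,s in D[n]:
        U,V=[R.T@(onz(p,np.array(o)+np.array(q)/4,.063)[:2]-c) for q in(u,v)]
        d=V-U;print(n,s,U.round(4),V.round(4),'theta',np.arctan2(-d[0],s*d[1]), 'off pivot', np.linalg.norm(V-[.048,s*.062]))
    t=p
s=sense();q=camera_params('wrist');T=s['tcp_pos'];E=s['ee_rot']
print('tcp px',proj(q,T))
for dx in(-.0095,.0095):
  for dy in(-.015,.015): print(dx,dy,proj(q,T+E@[dx,dy,0]).round(1))
```

```text
w1 -1 [ 0.0464 -0.0667] [ 0.0184 -0.1064] theta 0.6138869820898514 off pivot 0.05335029406264856
w1 1 [0.0512 0.1192] [0.0459 0.1681] theta 0.10814693033106575 off pivot 0.10615250265996688
w2 -1 [ 0.0473 -0.0663] [ 0.0171 -0.1077] theta 0.6318685149360543 off pivot 0.055178487520408735
w2 1 [0.0499 0.0683] [0.0455 0.1178] theta 0.09018689404680534 off pivot 0.0559036476232726
tcp px [253.03248892 238.1406767 ]
-0.0095 -0.015 [230.6 250.9]
-0.0095 0.015 [275.4 250.9]
0.0095 -0.015 [229.9 225. ]
0.0095 0.015 [276.1 224.9]
```

Run:
```python
from m import *
im=cv2.imread('pics/w1.png')[205:265,200:310].astype(float)
cv2.imwrite('pics/fz.png',cv2.resize(np.clip(im*3,0,255).astype(np.uint8),None,fx=7,fy=7))
```

```text
(no output)
```

View pics/fz.png

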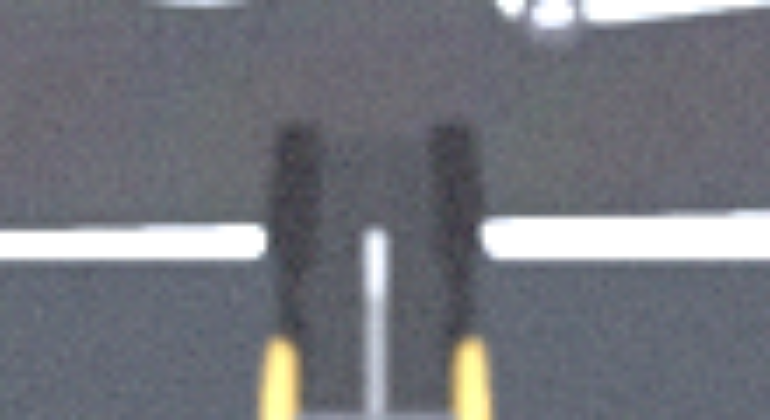

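```bash
cat > g.py <<'E'
from h import *
import sys
a=np.radians(-2.15);R=np.array([[np.cos(a),-np.sin(a)],[np.sin(a),np.cos(a)]]);c=np.array([.4705,-.0489])
def rows(pts,z=None):
    s=sense();cur=s['tcp_pos'][:2]
    print('t',s['time_s'],'F now',(R.T@(cur-c)*1000).round(1),'z',s['tcp_pos'][2].round(4),'force',s['wrist_force'].round(1),'rot',s['ee_rot'].round(3)[:,1:].tolist())
    for q in pts:
        w=c+R@(np.array(q)/1000);print(q,'shift rows',((w-cur)/.06).round(3));cur=w
    if z: print('dz rows',(z-s['tcp_pos'][2])/.06)
E
python3 -c "
from g import *
rows([(76,117),(57.5,117),(44,115),(28.5,106),(17.5,92),(13,76),(12.8,70),(13.2,60.5)],.0575)"
```

```text
t 2.25 F now [ 41.7 -50.8] z 0.1616 force [-0.   0.4  0.1] rot [[0.061, 0.001], [0.998, 0.005], [0.006, -1.0]]
(76, 117) shift rows [0.675 2.773]
(57.5, 117) shift rows [-0.308  0.012]
(44, 115) shift rows [-0.226 -0.025]
(28.5, 106) shift rows [-0.264 -0.14 ]
(17.5, 92) shift rows [-0.192 -0.226]
(13, 76) shift rows [-0.085 -0.264]
(12.8, 70) shift rows [-0.007 -0.1  ]
(13.2, 60.5) shift rows [ 0.001 -0.158]
dz rows -1.7348884212975009
```

Go above the left clip's start point, stopping 25 mm short in height.

```bash
python3 -m inch '[{"jaw":255,"x":0.17,"y":0.7,"z":0,"ax":0,"ay":0,"az":0},{"jaw":255,"x":0.17,"y":0.7,"z":0,"ax":0,"ay":0,"az":0},{"jaw":255,"x":0.17,"y":0.7,"z":-0.1,"ax":0,"ay":0,"az":0},{"jaw":255,"x":0.17,"y":0.7,"z":-0.3,"ax":0,"ay":0,"az":0},{"jaw":255,"x":0,"y":0.1,"z":-0.6,"ax":0,"ay":0,"az":0},{"jaw":255,"x":0,"y":0,"z":0,"ax":0,"ay":0,"az":0}]'
python3 -c "
from g import *
rows([(76,117)],.0575)"
```

```text
time_s: 3.0
tcp_pos: [0.5526, 0.079, 0.1072]
ee_rot: [[-0.998, 0.062, 0.013], [0.063, 0.998, 0.009], [-0.013, 0.01, -1.0]]
wrist_force: [0.3, 0.2, 0.5]
gripper_width: 0.005
t 3.0 F now [ 77.2 130.9] z 0.1072 force [0.3 0.2 0.5] rot [[0.062, 0.013], [0.998, 0.009], [0.01, -1.0]]
(76, 117) shift rows [-0.029 -0.23 ]
dz rows -0.8291089547876312
```

```bash
python3 -m inch '[{"jaw":255,"x":-0.03,"y":-0.23,"z":0,"ax":-0.05,"ay":0.07,"az":0},{"jaw":255,"x":0,"y":0,"z":-0.4,"ax":0,"ay":0,"az":0},{"jaw":255,"x":0,"y":0,"z":-0.3,"ax":0,"ay":0,"az":0},{"jaw":255,"x":0,"y":0,"z":0,"ax":0,"ay":0,"az":0}]'
python3 -c "
from g import *
rows([(76,117),(57,117)],.0575)"
```

```text
time_s: 3.5
tcp_pos: [0.5542, 0.0617, 0.0724]
ee_rot: [[-0.998, 0.064, 0.011], [0.064, 0.998, 0.002], [-0.011, 0.003, -1.0]]
wrist_force: [-0.0, -0.2, 0.3]
gripper_width: 0.006
t 3.5 F now [ 79.5 113.7] z 0.0724 force [-0.  -0.2  0.3] rot [[0.064, 0.011], [0.998, 0.002], [0.003, -1.0]]
(76, 117) shift rows [-0.057  0.058]
(57, 117) shift rows [-0.316  0.012]
dz rows -0.24821345457431085
```

```bash
python3 -m inch '[{"jaw":255,"x":-0.05,"y":0.05,"z":-0.2,"ax":0,"ay":0.05,"az":0},{"jaw":255,"x":0,"y":0,"z":-0.04,"ax":0,"ay":0,"az":0},{"jaw":255,"x":0,"y":0,"z":0,"ax":0,"ay":0,"az":0}]'
python3 -c "
from g import *
rows([(76,117),(57,117)],.0575)
snap('wrist','w3')"
```

```text
time_s: 3.88
tcp_pos: [0.5529, 0.0642, 0.0604]
ee_rot: [[-0.998, 0.065, 0.007], [0.065, 0.998, 0.003], [-0.007, 0.004, -1.0]]
wrist_force: [-0.7, -0.1, -0.4]
gripper_width: 0.003
t 3.875 F now [ 78.1 116.1] z 0.0604 force [-0.7 -0.1 -0.4] rot [[0.065, 0.007], [0.998, 0.003], [0.004, -1.0]]
(76, 117) shift rows [-0.034  0.017]
(57, 117) shift rows [-0.316  0.012]
dz rows -0.04886425611268485
```

View pics/w3.png

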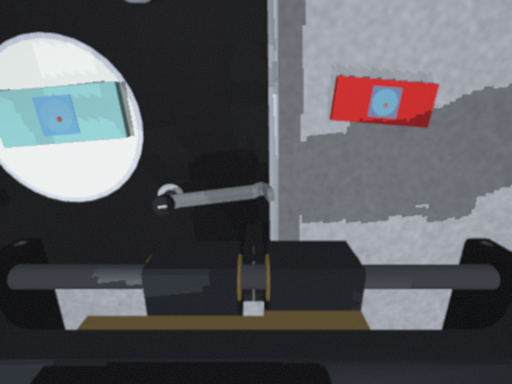

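The finger stands behind the left arm: arm from (163,203) to (265,188), finger at columns 243–265. Start pushing.

```bash
python3 -m inch '[{"jaw":255,"x":-0.03,"y":0,"z":-0.04,"ax":0,"ay":0.03,"az":0},{"jaw":255,"x":-0.2,"y":0,"z":0,"ax":0,"ay":0,"az":0},{"jaw":255,"x":-0.2,"y":0,"z":0,"ax":0,"ay":0,"az":0},{"jaw":255,"x":-0.2,"y":-0.03,"z":0,"ax":0,"ay":0,"az":0}]'
python3 -c "
from g import *
rows([(44,115),(28.5,106),(17.5,92),(13,76),(12.8,70),(13.2,60.5)],.0575)"
```

```text
time_s: 4.42
tcp_pos: [0.5148, 0.0629, 0.0587]
ee_rot: [[-0.998, 0.064, 0.006], [0.064, 0.998, 0.004], [-0.006, 0.005, -1.0]]
wrist_force: [1.3, -0.4, -0.4]
gripper_width: 0.008
t 4.425 F now [ 40.1 113.4] z 0.0587 force [ 1.3 -0.4 -0.4] rot [[0.064, 0.006], [0.998, 0.004], [0.005, -1.0]]
(44, 115) shift rows [0.067 0.024]
(28.5, 106) shift rows [-0.264 -0.14 ]
(17.5, 92) shift rows [-0.192 -0.226]
(13, 76) shift rows [-0.085 -0.264]
(12.8, 70) shift rows [-0.007 -0.1  ]
(13.2, 60.5) shift rows [ 0.001 -0.158]
dz rows -0.020550693008211895
```

Contact is felt (Fx 1.3 N). Continue around.

```bash
python3 -m inch '[{"jaw":255,"x":-0.19,"y":-0.12,"z":-0.01,"ax":0,"ay":0,"az":0},{"jaw":255,"x":-0.1,"y":-0.11,"z":0,"ax":0,"ay":0,"az":0},{"jaw":255,"x":-0.1,"y":-0.12,"z":0,"ax":0,"ay":0,"az":0},{"jaw":255,"x":-0.05,"y":-0.13,"z":0,"ax":0,"ay":0,"az":0}]'
python3 -c "
from g import *
rows([(13,76),(12.8,70),(13.2,60.5)],.0575)
snap('wrist','w4')"
```

```text
time_s: 4.92
tcp_pos: [0.4865, 0.0333, 0.059]
ee_rot: [[-0.998, 0.063, 0.009], [0.063, 0.998, 0.006], [-0.008, 0.007, -1.0]]
wrist_force: [0.9, 1.6, -0.4]
gripper_width: 0.009
t 4.925 F now [13.  82.7] z 0.059 force [ 0.9  1.6 -0.4] rot [[0.063, 0.009], [0.998, 0.006], [0.007, -1.0]]
(13, 76) shift rows [-0.003 -0.112]
(12.8, 70) shift rows [-0.007 -0.1  ]
(13.2, 60.5) shift rows [ 0.001 -0.158]
dz rows -0.025634603704655437
```

View pics/w4.png

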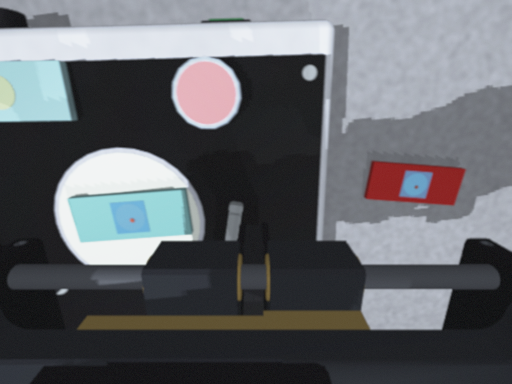

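The arm now points towards the robot, with its end at (236,208) left of the finger. Continue in −y.

```bash
python3 -m inch '[{"jaw":255,"x":0,"y":-0.13,"z":-0.02,"ax":0,"ay":0,"az":0},{"jaw":255,"x":0,"y":-0.1,"z":0,"ax":0,"ay":0,"az":0},{"jaw":255,"x":0,"y":-0.06,"z":0,"ax":0,"ay":0,"az":0},{"jaw":255,"x":0,"y":0,"z":0,"ax":0,"ay":0,"az":0}]'
python3 -c "
from g import *
rows([(13.2,60.5)],.0575)
snap('wrist','w5')"
```

```text
time_s: 5.48
tcp_pos: [0.4857, 0.0138, 0.0574]
ee_rot: [[-0.998, 0.065, 0.006], [0.065, 0.998, 0.006], [-0.006, 0.006, -1.0]]
wrist_force: [0.1, 2.4, 1.0]
gripper_width: 0.008
t 5.475 F now [12.9 63.2] z 0.0574 force [0.1 2.4 1. ] rot [[0.065, 0.006], [0.998, 0.006], [0.006, -1.0]]
(13.2, 60.5) shift rows [ 0.004 -0.045]
dz rows 0.0019765904382179392
```

View pics/w5.png

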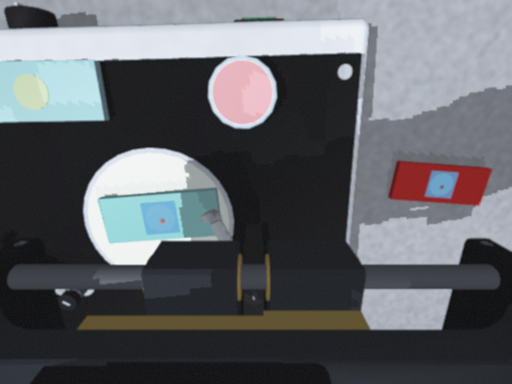

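The foot has come over the left end (tip at about (209,216), slide edge near (219,210)). A little further.

```bash
python3 -m inch '[{"jaw":255,"x":0,"y":-0.05,"z":0.01,"ax":0,"ay":0,"az":0},{"jaw":255,"x":0,"y":-0.03,"z":0,"ax":0,"ay":0,"az":0},{"jaw":255,"x":0,"y":0,"z":0,"ax":0,"ay":0,"az":0}]'
python3 -c "
from g import *
rows([(13.2,60.5)],.0575)
snap('wrist','w6')"
```

```text
time_s: 5.9
tcp_pos: [0.4856, 0.009, 0.0577]
ee_rot: [[-0.998, 0.065, 0.006], [0.065, 0.998, 0.006], [-0.006, 0.006, -1.0]]
wrist_force: [-0.0, 2.3, 0.2]
gripper_width: 0.008
t 5.9 F now [13.  58.4] z 0.0577 force [-0.   2.3  0.2] rot [[0.065, 0.006], [0.998, 0.006], [0.006, -1.0]]
(13.2, 60.5) shift rows [0.005 0.034]
dz rows -0.004114176928502952
```

View pics/w6.png

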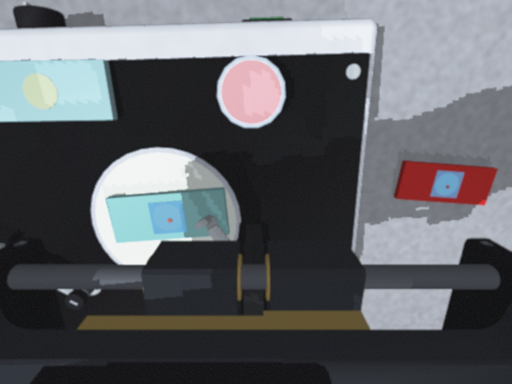

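```bash
python3 -m inch '[{"jaw":255,"x":-0.03,"y":0.15,"z":0,"ax":0,"ay":0,"az":0},{"jaw":255,"x":0,"y":0.15,"z":0.1,"ax":0,"ay":0,"az":0},{"jaw":255,"x":0,"y":0,"z":0.8,"ax":-0.03,"ay":0.03,"az":0},{"jaw":255,"x":0.4,"y":-0.5,"z":0.9,"ax":0,"ay":0,"az":0},{"jaw":255,"x":0.4,"y":-0.7,"z":0,"ax":0,"ay":0,"az":0},{"jaw":255,"x":0,"y":0,"z":0,"ax":0,"ay":0,"az":0}]'
python3 -c "
from g import *
rows([(45,-118)],.0575)
p=camera_params('wrist');snap('wrist','w7'); np.save('w7.npy',[p],allow_pickle=True)"
```

```text
time_s: 6.7
tcp_pos: [0.5303, -0.0441, 0.1695]
ee_rot: [[-0.998, 0.06, -0.002], [0.06, 0.998, -0.004], [0.002, -0.004, -1.0]]
wrist_force: [0.2, -1.2, 0.1]
gripper_width: 0.002
t 6.7 F now [59.6  7. ] z 0.1695 force [ 0.2 -1.2  0.1] rot [[0.06, -0.002], [0.998, -0.004], [-0.004, -1.0]]
(45, -118) shift rows [-0.321 -2.073]
dz rows -1.8669175025431413
```

View pics/w7.png

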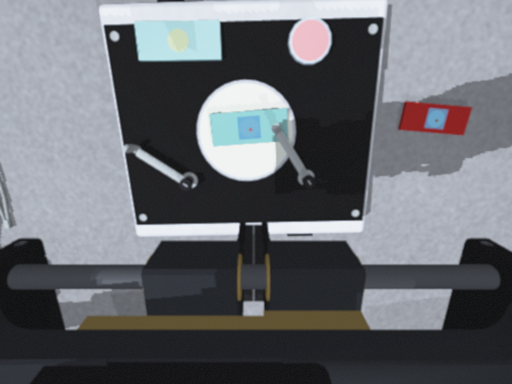

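The left foot sits at about (282,137), on the bare glass between the cover edge (261) and the slide's end (288). Now the right clip.

```bash
python3 -m inch '[{"jaw":255,"x":-0.1,"y":-0.7,"z":0,"ax":0,"ay":0,"az":0},{"jaw":255,"x":-0.1,"y":-0.7,"z":-0.1,"ax":0,"ay":0,"az":0},{"jaw":255,"x":-0.1,"y":-0.6,"z":-0.5,"ax":0,"ay":0,"az":0},{"jaw":255,"x":0,"y":0,"z":-0.5,"ax":0,"ay":0,"az":0},{"jaw":255,"x":0,"y":0,"z":0,"ax":0,"ay":0,"az":0}]'
python3 -c "
from g import *
rows([(46,-118)],.0575)"
```

```text
time_s: 7.38
tcp_pos: [0.5093, -0.1611, 0.1028]
ee_rot: [[-0.999, 0.051, -0.004], [0.051, 0.999, -0.004], [0.004, -0.004, -1.0]]
wrist_force: [0.5, 0.4, 1.2]
gripper_width: 0.008
t 7.375 F now [  43.  -110.6] z 0.1028 force [0.5 0.4 1.2] rot [[0.051, -0.004], [0.999, -0.004], [-0.004, -1.0]]
(46, -118) shift rows [ 0.045 -0.125]
dz rows -0.7548439264974153
```

```bash
python3 -m inch '[{"jaw":255,"x":0.1,"y":-0.13,"z":0,"ax":0,"ay":0,"az":0},{"jaw":255,"x":0,"y":0,"z":-0.4,"ax":0,"ay":0,"az":0},{"jaw":255,"x":0,"y":0,"z":-0.15,"ax":0,"ay":0,"az":0},{"jaw":255,"x":0,"y":0,"z":0,"ax":0,"ay":0,"az":0}]'
python3 -c "
from g import *
rows([(46,-118)],.0575);snap('wrist','w8')"
```

```text
time_s: 7.88
tcp_pos: [0.5204, -0.1676, 0.0743]
ee_rot: [[-0.999, 0.045, 0.005], [0.045, 0.999, -0.006], [-0.005, -0.006, -1.0]]
wrist_force: [0.4, -0.5, 0.8]
gripper_width: 0.006
t 7.875 F now [  54.3 -116.8] z 0.0743 force [ 0.4 -0.5  0.8] rot [[0.045, 0.005], [0.999, -0.006], [-0.006, -1.0]]
(46, -118) shift rows [-0.14  -0.015]
dz rows -0.2796492418535159
```

View pics/w8.png

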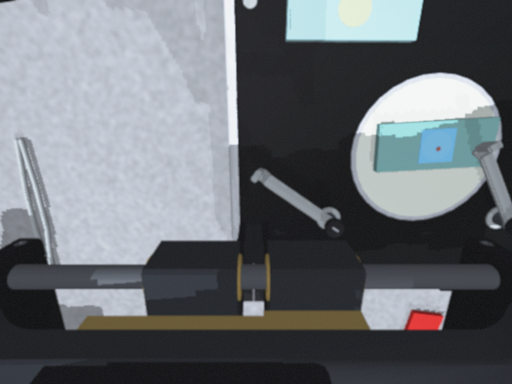

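The finger is clear behind the right arm (arm from (335,228) to (258,175)). Descend and push.

```bash
python3 -m inch '[{"jaw":255,"x":0,"y":0.02,"z":-0.2,"ax":0,"ay":0,"az":0},{"jaw":255,"x":0,"y":0.02,"z":-0.07,"ax":0,"ay":0,"az":0},{"jaw":255,"x":-0.1,"y":0,"z":0,"ax":0,"ay":0,"az":0}]'
python3 -c "
from g import *
rows([(46,-115),(35,-112),(28.5,-106),(17.5,-92),(13,-76),(12.8,-70),(14.8,-57.7)],.0577)"
```

```text
time_s: 8.3
tcp_pos: [0.5157, -0.165, 0.0588]
ee_rot: [[-0.999, 0.045, 0.009], [0.045, 0.999, -0.006], [-0.009, -0.006, -1.0]]
wrist_force: [0.1, -0.2, 0.0]
gripper_width: 0.004
t 8.3 F now [  49.6 -114.3] z 0.0588 force [ 0.1 -0.2  0. ] rot [[0.045, 0.009], [0.999, -0.006], [-0.006, -1.0]]
(46, -115) shift rows [-0.06  -0.009]
(35, -112) shift rows [-0.181  0.057]
(28.5, -106) shift rows [-0.105  0.104]
(17.5, -92) shift rows [-0.174  0.24 ]
(13, -76) shift rows [-0.065  0.269]
(12.8, -70) shift rows [0.  0.1]
(14.8, -57.7) shift rows [0.041 0.204]
dz rows -0.01887343203713967
```

```bash
python3 -m inch '[{"jaw":255,"x":-0.12,"y":0.01,"z":-0.01,"ax":0,"ay":0,"az":0},{"jaw":255,"x":-0.14,"y":0.05,"z":0,"ax":0,"ay":0,"az":0},{"jaw":255,"x":-0.12,"y":0.1,"z":0,"ax":0,"ay":0,"az":0},{"jaw":255,"x":-0.1,"y":0.12,"z":0,"ax":0,"ay":0,"az":0}]'
python3 -c "
from g import *
rows([(17.5,-92),(13,-76),(12.8,-70),(14.8,-57.7)],.0577)"
```

```text
time_s: 8.8
tcp_pos: [0.4863, -0.1478, 0.0591]
ee_rot: [[-0.999, 0.045, 0.013], [0.045, 0.999, -0.007], [-0.014, -0.006, -1.0]]
wrist_force: [1.4, -0.7, -0.3]
gripper_width: 0.004
t 8.8 F now [ 19.5 -98.2] z 0.0591 force [ 1.4 -0.7 -0.3] rot [[0.045, 0.013], [0.999, -0.007], [-0.006, -1.0]]
(17.5, -92) shift rows [-0.03   0.105]
(13, -76) shift rows [-0.065  0.269]
(12.8, -70) shift rows [0.  0.1]
(14.8, -57.7) shift rows [0.041 0.204]
dz rows -0.02372357341387729
```

```bash
python3 -m inch '[{"jaw":255,"x":-0.03,"y":0.12,"z":-0.02,"ax":0,"ay":0.06,"az":0},{"jaw":255,"x":-0.02,"y":0.13,"z":-0.01,"ax":0,"ay":0,"az":0},{"jaw":255,"x":-0.02,"y":0.13,"z":0,"ax":0,"ay":0,"az":0},{"jaw":255,"x":0,"y":0.1,"z":0,"ax":0,"ay":0,"az":0}]'
python3 -c "
from g import *
rows([(12.8,-70),(14.8,-57.7)],.0577);snap('wrist','w9')"
```

```text
time_s: 9.3
tcp_pos: [0.4805, -0.1172, 0.0575]
ee_rot: [[-0.999, 0.044, -0.0], [0.044, 0.999, -0.008], [-0.0, -0.008, -1.0]]
wrist_force: [1.7, -2.2, 0.6]
gripper_width: 0.002
t 9.3 F now [ 12.5 -67.9] z 0.0575 force [ 1.7 -2.2  0.6] rot [[0.044, -0.0], [0.999, -0.008], [-0.008, -1.0]]
(12.8, -70) shift rows [ 0.003 -0.035]
(14.8, -57.7) shift rows [0.041 0.204]
dz rows 0.0035628184659225923
```

View pics/w9.png

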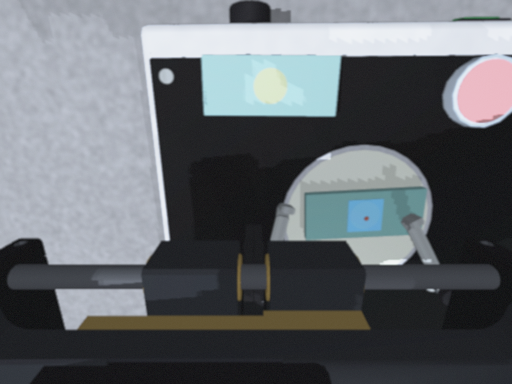

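The right clip's end is at (287,212), just short of the slide's edge at column 305. About 10 mm more.

```bash
python3 -m inch '[{"jaw":255,"x":0.02,"y":0.08,"z":0.01,"ax":0,"ay":0,"az":0},{"jaw":255,"x":0.01,"y":0.06,"z":0,"ax":0,"ay":0,"az":0},{"jaw":255,"x":0.01,"y":0.03,"z":0,"ax":0,"ay":0,"az":0},{"jaw":255,"x":0,"y":0,"z":0,"ax":0,"ay":0,"az":0}]'
python3 -c "
from g import *
rows([(14.8,-57.7)],.0577);snap('wrist','w10')"
```

```text
time_s: 9.85
tcp_pos: [0.4828, -0.1059, 0.0577]
ee_rot: [[-0.999, 0.044, -0.001], [0.044, 0.999, -0.007], [0.001, -0.007, -1.0]]
wrist_force: [0.1, -2.2, 0.1]
gripper_width: -0.001
t 9.85 F now [ 14.5 -56.5] z 0.0577 force [ 0.1 -2.2  0.1] rot [[0.044, -0.001], [0.999, -0.007], [-0.007, -1.0]]
(14.8, -57.7) shift rows [ 0.005 -0.02 ]
dz rows -0.0002379447154358949
```

View pics/w10.png

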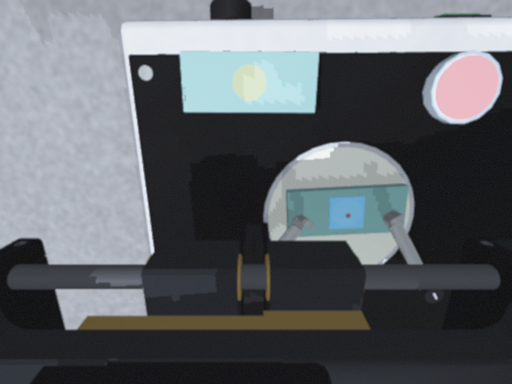

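The right foot's end is at (306,222), between the slide's edge (287) and the cover glass (331). Back off and look.

```bash
python3 -m inch '[{"jaw":255,"x":-0.03,"y":-0.15,"z":0,"ax":0,"ay":0,"az":0},{"jaw":255,"x":0,"y":-0.15,"z":0.1,"ax":0,"ay":0,"az":0},{"jaw":255,"x":0,"y":0,"z":0.8,"ax":0,"ay":0,"az":0},{"jaw":255,"x":0.4,"y":0.5,"z":0.6,"ax":0,"ay":0,"az":0},{"jaw":255,"x":0.4,"y":0.7,"z":0,"ax":0,"ay":0,"az":0},{"jaw":255,"x":0,"y":0,"z":0,"ax":0,"ay":0,"az":0},{"jaw":255,"x":0,"y":0,"z":0,"ax":0,"ay":0,"az":0}]'
python3 - <<'E'
from m import *
s=sense();print(s['time_s'],s['tcp_pos'],s['wrist_force'])
p=camera_params('wrist');im=snap('wrist','w11'); np.save('w11.npy',[p],allow_pickle=True)
snap('top','top11')
im=cv2.imread('pics/w11.png');u=proj(p,[.4665,-.045,.056]);x,y=map(int,u);print(x-75,y-40)
cv2.imwrite('pics/w11z.png',cv2.resize(im[y-40:y+70,x-75:x+75],None,fx=5,fy=5,interpolation=cv2.INTER_CUBIC))
E
```

```text
time_s: 10.78
tcp_pos: [0.5295, -0.0536, 0.1527]
ee_rot: [[-0.999, 0.049, 0.0], [0.049, 0.999, -0.005], [-0.001, -0.005, -1.0]]
wrist_force: [0.2, -0.1, -0.0]
gripper_width: 0.0
10.775 [ 0.52947957 -0.05358427  0.15274964] [ 0.15749924 -0.06510553 -0.0411591 ]
184 87
```

View pics/w11z.png

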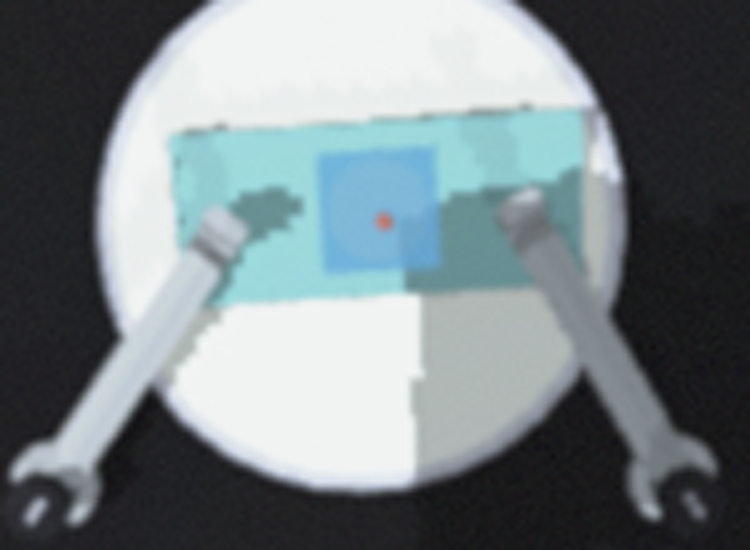

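View pics/w11.png

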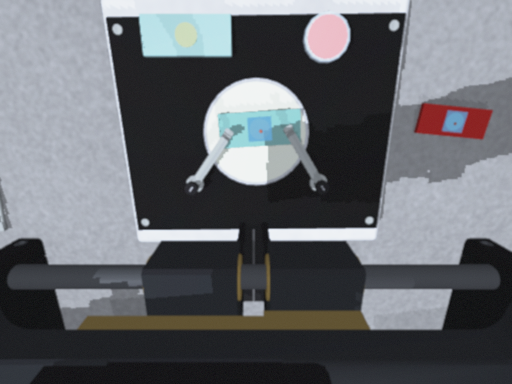

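Both feet lie on bare glass: the right one at about zoom (210,250), the left at (530,230), with the cover at 318–440. I'll check this numerically, including whether the slide moved.

Run:
```python
from m import *
from g import R,c
p=np.load('w11.npy',allow_pickle=True)[0]; o=np.array([184,87])
SL=np.array([.467,-.0451])
hw=lambda n,pp,q:[onz(pp,x,z)[:2].round(4) for x,z in q]
Z=lambda x:o+np.array(x)/5
co=[onz(p,Z(x),.056)[:2] for x in((170,133),(583,108),(585,285))]
print('slide far edge corners',np.round(co,4),'len',np.linalg.norm(co[1]-co[0]))
ex=(co[1]-co[0])/np.linalg.norm(co[1]-co[0]); ctr=(co[0]+co[1])/2+np.array([ex[1],-ex[0]])*.016 ; print('centre est',ctr, 'yaw',np.degrees(np.arctan2(-ex[0],ex[1])))
cv=[onz(p,Z(x),.056)[:2] for x in((318,155),(435,148),(440,270),(326,272))]; m=np.mean(cv,0);print('cover centre',m)
w1=np.load('w1.npy',allow_pickle=True)[0]
cv1=np.mean([onz(w1,np.array([90,50])+np.array(x)/2.8,.056)[:2] for x in((364,292),(415,290),(417,340),(369,341))],0);print('cover before',cv1)
for s,u,v in((-1,(85,450),(205,260)),(1,(660,440),(540,245))):
    U,V=[R.T@(onz(p,Z(q),.063)[:2]-c) for q in(u,v)]
    d=V-U;th=np.arctan2(-d[0],s*d[1]); P=np.array([.048,s*.062])
    d2=V-P; th2=np.arctan2(-d2[0],s*d2[1])
    for t in(th,th2):
        F=P+.06*np.array([-np.sin(t),s*np.cos(t)]); Wd=c+R@F; r=Wd-m; print(s,'theta',t,'foot rel slide (x,y)',(r@[ex[1],-ex[0]]).round(4),(r@ex).round(4))
```

```text
slide far edge corners [[ 0.4522 -0.0823]
 [ 0.4516 -0.0071]
 [ 0.4836 -0.0067]] len 0.07521673379388462
centre est [ 0.46791175 -0.04460314] yaw 0.4944901389170463
cover centre [ 0.4682341  -0.04470513]
cover before [ 0.46861539 -0.0446764 ]
-1 theta 2.17285953385525 foot rel slide (x,y) -0.0005 -0.0321
-1 theta 2.2424573815310787 foot rel slide (x,y) 0.0021 -0.0289
1 theta 2.1467420085465307 foot rel slide (x,y) 0.0013 0.0252
1 theta 2.1438134072158084 foot rel slide (x,y) 0.0012 0.0253
```

Run:
```python
import cv2
for n in('top0','top11'):
    im=cv2.imread(f'pics/{n}.png'); hs=cv2.cvtColor(im,cv2.COLOR_BGR2HSV)
    hs=hs[155:275,220:360]
    for nm,(a,b,sx) in dict(next=(78,115,slice(60,140)),).items():
        m=((hs[...,0]>a)&(hs[...,0]<b)&(hs[...,1]>40)&(hs[...,2]>90)).astype('uint8')
        k,l,st,c=cv2.connectedComponentsWithStats(m); print(n,[(st[i][4],c[i].round(1).tolist()) for i in range(1,k) if st[i][4]>60])
    m=(((hs[...,0]>165)|(hs[...,0]<8))&(hs[...,1]>40)&(hs[...,1]<120)).astype('uint8')
    k,l,st,c=cv2.connectedComponentsWithStats(m); print('dish',[(st[i][4],c[i].round(1).tolist()) for i in range(1,k) if st[i][4]>60])
```

```text
top0 [(np.int32(308), [67.5, 59.0]), (np.int32(303), [89.3, 89.3])]
dish [(np.int32(92), [45.1, 85.1])]
top11 [(np.int32(268), [67.5, 59.4]), (np.int32(301), [89.3, 89.3])]
dish [(np.int32(91), [45.0, 85.0])]
```

View pics/top11.png

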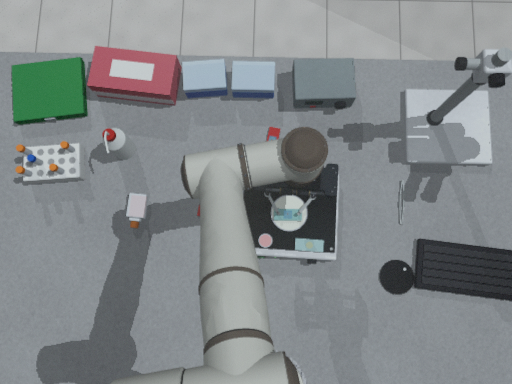

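```bash
python3 -c "
from h import *
print(sense()['time_s']);print(finish_job())"
```

```text
10.875
the job is handed in; nothing more can be done
None
```

I swung both stage clips onto the slide with the shut fingertips, by pushing only, left first and then right. I then lifted clear and handed the job in at 10.9 s; no verdict was reported.

**Last checks, from the final wrist-camera picture:**
- **Left clip:** it is at about 2.14 rad. Its foot is 25 mm from the slide's middle, about the centre of the bare glass (11 to 38 mm).
- **Right clip:** my two angle estimates disagree, 2.17 and 2.24 rad. They put the foot 29 to 32 mm from the middle, so it is nearer the end than I aimed for. It is still over bare glass, with 6 to 9 mm between the foot point and the slide's end, and well clear of the cover glass.
- **Slide:** its cover glass measured within 0.4 mm of where it was before, within what I can measure.
- **Other things on the stage:** in the top view the second slide and the dish are within about 0.1 pixel of their starting positions. The other loose items look unmoved, but I only judged those by eye. The arm hides part of the two red look-alikes.
- **Forces:** the readings I took while pushing stayed below about 3 N. At hand-in nothing was touching the robot.

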